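# Centre a rubber heel on the sole tester and clamp it

### The arm

A 6-joint arm with a two-finger parallel gripper is mounted at the origin on the work surface. World frame = base frame: x ahead of the robot, y to its left, z up, the work surface at z = 0. Lengths are in mm, angles in rad, forces in N, time in s.
With the tool pointing down it reaches from about 350 to 975 mm from the base axis. Payload 7.1 kg.
Tool frame: the origin (TCP) lies at the very end of the fingers, on their centre line; the grasp point (between the pads) lies 19 mm behind it; z points along the fingers, y is the line along which they close (so a half turn about z gives the same grasp; the last joint's range is limited). The gripper opens to 88 mm and grips with 3 to 60 N. Pads are 20 mm wide; open, the fingers measure 115 mm over their backs; the gripper's body (75 mm by 178 mm) begins 61 mm behind the grasp point.
Start: joints at [1.316, 0.423, 1.63, -0, 1.089, -0.019], TCP at [145.982, 607.696, 222.675] pointing down, gripper open.
Joint ranges: [-3, 3], [-0.9, 2.11], [0.09, 2.58], [-1.31, 4.45], [0.11, 2.69], [-2.54, 2.54]. Speed limits (rad/s): [2.39, 2.39, 3.01, 3.14, 3.14, 3.14].

### API

Orientations are given as a rotation vector (axis times angle).
In Python, from workcell import ctrl, optics gives the robot as it stands.
- The arm moves only by the shell command python3 -m jog 'ROWS'. ROWS is JSON, a list of rows, each a list of 7 numbers: the shift along the tool's x, y, z in units of 40 mm (1.0 is 40 mm), then the turn, a rotation vector about the tool's x, y, z in units of 6 degrees (1.0 is 6 degrees), then the opening, from 0 (shut) to 1 (fully open). A call has 1 to 20 rows; each row shifts and turns the commanded pose from where the row before left it, along the tool's axes as they then stand; what a row does not reach is not made up. A row lasts 1/10 s, in which the tool goes at most 50 mm and 8.59 degrees, less where a joint would pass 70% of its speed; a pose out of reach is approached as far as the arm can. A call is refused whole if a number of a shift passes 1 or a number of a turn 1, either way. A call with a gripper value outside its range is refused whole. The fingers move at their own pace and stop on an object; the grip force is fixed at half the most. Time passes only in rows, so rows that do not move let the fingers close. It gives the time, the measured TCP pose, the force, the opening and the grip force at its end, in the units of the state.
- ctrl.get_obs(): the state, without advancing time (a new reading comes with each control period).
- optics.get_image(name): name is "scene" or "top"; returns the picture (420x560x3 uint8, red, green, blue); there is no depth.
- optics.camera_model(name): a dict with "fov_y" (degrees; the focal length in pixels is half the picture's height over the tangent of half this angle, whatever the lens; pixels are square), "cx", "cy" (the principal point, pixels), "view" (4x4, takes a point from world to camera coordinates). Camera axes: x right, y up, looking along -z (the intrinsics and any distortion apply to the point x, -y, -z); pixel columns grow to the right and rows downward; lengths in mm; the calibration is good to about 2 mm. A picture is of the moment at which its call begins. camera_model takes no time and is no camera call.
- ctrl.close_job(): hands the job in; it is judged then, once.
Trained networks look in the newest picture that a camera, given by its name, has taken for a name from the list of things; names that differ only in an ending like _2 or _b are one class to them, and where a whole thing is asked for, a point or a joint stands for the part that bears it (a point fixed in the world has none). Each returns a list of dicts, best first, with "conf" (0 to 1); they miss things now and then, are a little off and sometimes report something else, mostly with a low value. They report only what shows in the picture. A call takes as long as a camera call. They do not tell look-alikes from the thing itself.
- optics.masks_of(target, camera): "pixels" (420x560 bool, what is visible of it) and "extent" ([centre column, centre row, width, height] in pixels, round what is visible of it).
The state is a dict: "t": time; "qpos": joint angles; "qvel": joint speeds; "joint_torque": joint torques, N m; "ee_pos": TCP position; "orientation": TCP orientation; "ft_force": force on the tool from outside, world axes, zero at the start; "moment": the same for the moment, N m; "width": finger opening in mm; "grasp_force": force on a finger pad.
Only numpy, scipy, OpenCV 4.12 (cv2) and the standard library are available. Lean on these libraries where they do the work, as an engineer would, in place of code of your own. Each camera call takes 0.05 s, during which the arm holds its last target. There are 200 camera calls.

### The job

Put the black rubber heel piece (flat at one end, rounded at the other) flat on the tester's steel plate, lengthwise and centred midway between the front and back stops with its sides in line with the ends of the stops, and let go of it. Then pull the tester's hand lever all the way over towards you, so that the foot comes down and holds the heel where it lies. Leave the other things on the bench undisturbed.

Things in the scene. Friction and masses are not known exactly. Their poses are not given: they have to be found in the camera images.
- heel: loose black rubber heel piece, D-shaped from above, 60 mm long (x), 46 wide (y), 20 thick, 0.08 kg, five small nail heads on top; on the bench to the robot's right, near a rubber disc and block. Origin: centre of underside, z up. x points to the rounded end (radius 23 mm); the other end (x = -30 mm) is flat, the sides are straight and parallel from x = -30 to +7 mm.
- stage_center (a point): centre of the steel plate's top face on the grey tester (fixed to the bench), 40 mm above the bench. x (tester's x) runs from the front stop to the back stop, away from the robot; y left; z up. Plate 110 (x) by 90 (y) mm. The grey base under it spans x -65 to 65, y -65 to 135 mm, 30 mm high. The front (-x) side is open.
- front_stop (a point): middle of the front stop's inner face, at its foot on the plate, 42 mm to -x of the plate's centre; axes of the tester. The stop is a dark steel bar 46 mm long along y (as wide as the heel), 8 mm high and 8 mm thick.
- back_stop (a point): the same for the equal back stop, 42 mm to +x of the plate's centre; so the centred heel has 12 mm free at each end.
- head (a point): middle of the underside of the tester's head, 120 mm above the plate's centre; axes of the tester. The head is a beam over the plate, x -18 to 18, y -30 to 130 mm, 45 mm high, on a column (45 x 40 mm) at y 90 to 130 mm; an 18 mm shaft goes on to the lever at y = -122 mm. It bars the way from straight above: come from the front under it, tool tilted about 40 degrees, fingertips leading.
- foot: round steel foot, 22 mm across, under the head above the plate's centre. Origin: centre of its underside, 115 mm above the plate with the lever at 0, coming down 87 mm per radian of lever. Free, it would end 11 mm above the plate; a spring (450 N/m, 12 mm of give) lets it rest on the 20 mm heel with about 4 N.
- clamp_lever (a joint): hand lever on the tester's right side, in rad: 0 = up, leaning 0.3 rad away to the tester's +x, foot up; 1.2 = end stop, pulled over to the tester's -x (leaning 0.9 rad), foot down. Starts between 0 and 0.12. It turns stiffly (5 to 8 N at the knob) and stays where it is left.
- lever_knob (a point): middle of the lever's black cross grip, a cylinder 22 mm in diameter and 30 mm long along the tester's y axis, 110 mm from the hinge. Can be pinched from above by its two ends (fingers closing along the tester's y).
- lever_hinge (a point): the lever's hinge point, fixed on the tester at x = 0, y = -122 mm, 138 mm above the plate. The hinge line runs along the tester's y axis; the axes are those of the tester.
- disc: bystander: black rubber disc, 48 mm across, 20 mm thick, origin centre of underside
- block: bystander: black rubber block, 75 x 34 x 20 mm, origin centre of underside
- tack_cup: bystander: steel cup, 72 mm across, 70 mm high, origin centre of underside
- loose_sole: bystander: black shoe sole 280 mm long, 26 mm thick, lying beyond the tester, origin centre of underside
- glue_jar: bystander: jar, 72 mm across, 100 mm high, on the left, origin centre of underside
- hammer: bystander: hammer lying on the left, origin on its underside
- last: bystander: wooden shoe last, about 190 x 74 x 50 mm, lying beyond the tester on the left, origin centre of underside
- trimmer: bystander: hand tool like a screwdriver, lying on the near left, origin on its underside
Not all that is in view belongs to the job. Leave any brown or yellow look-alike of the heel alone.

How it is judged (in metres and radians):
On the way:
1. heel lies flat and centred between the stops, let go and at rest, with the lever still up (x of heel in the frame of stage_center between -0.005 and 0.005 m and y of heel in the frame of stage_center between -0.005 and 0.005 m and z of heel in the frame of stage_center between -0.002 and 0.002 m and angle between heel's own z axis and vertical below 0.06 rad and angle between the x axis of heel and the x axis of stage_center, either way round below 0.12 rad and contact force between the fingers and heel below 0.05 N and linear speed of heel below 0.01 m/s and value of joint clamp_lever below 0.4 rad), for 0.2 s.
At the end, for the whole second after the job is handed in: The heel lies flat on the tester's plate, its centre within 5 mm of the plate's centre in each direction and its length within 0.12 rad of the line between the stops (either way round), at rest; the lever is over to its end (above 1.12 of 1.2 rad) and the foot presses on the heel (over 1 N) (x of heel in the frame of stage_center between -0.005 and 0.005 m and y of heel in the frame of stage_center between -0.005 and 0.005 m and z of heel in the frame of stage_center between -0.002 and 0.002 m and angle between heel's own z axis and vertical below 0.06 rad and angle between the x axis of heel and the x axis of stage_center, either way round below 0.12 rad and value of joint clamp_lever above 1.12 rad and contact force between foot and heel above 1 N and linear speed of heel below 0.01 m/s); the robot touches nothing.
It fails at once if another thing on the bench (disc, block, cup, loose sole, jar, hammer, last, trimmer) is pushed more than 25 mm from where it stood (distance of any of disc, block, tack_cup, loose_sole, glue_jar, hammer, last, trimmer from where it was at the start of the episode above 0.025 m).
It also fails if it takes over 61 s, if anything falls off the work surface, if the arm or the gripper's body presses on something with over 40 N, if the wrist force passes 120 N, or if a joint passes its speed limit or range.

## Working session

There is one attempt and no reset: what is moved stays moved. The work goes in short steps, Python scripts to look and compute and a shell command to move; the robot and the scene stay as the last step left them, time stands still between calls to the robot, and variables do not carry over. Pictures are saved under pics/ and viewed, at most 10 in all, crops included, and the job is handed in when it is done.

```bash
mkdir -p pics; ls
python3 - <<'E'
from workcell import ctrl, optics
import cv2, numpy as np
np.set_printoptions(precision=4,suppress=True)
for n in ("scene","top"):
    im=optics.get_image(n); cv2.imwrite(f"pics/{n}0.png",im[:,:,::-1])
    m=optics.camera_model(n); print(n,{k:(np.array(v) if k=="view" else v) for k,v in m.items()})
    for t in ("heel","stage_center","clamp_lever","lever_knob","disc","block","tack_cup","foot","front_stop","back_stop"):
        try: print(t,[(round(d["conf"],2),np.round(d["extent"],1).tolist()) for d in optics.masks_of(t,n)][:4])
        except Exception as e: print(t,e)
print(ctrl.get_obs())
E
```

```text
pics
scene {'fov_y': 53.353207319859656, 'cx': 282.90772684462985, 'cy': 209.4804576382703, 'view': array([[   -0.0075,     1.    ,     0.0018,   -13.5244],
       [   -0.8539,    -0.0074,     0.5204,   386.6534],
       [    0.5204,     0.0024,     0.8539, -1541.0574],
       [    0.    ,     0.    ,     0.    ,     1.    ]])}
heel [(0.85, [168.9, 281.8, 24.1, 21.1]), (0.77, [212.8, 234.6, 18.0, 20.9]), (0.59, [417.8, 192.6, 27.7, 36.2])]
stage_center [(0.72, [296.0, 227.2, 109.2, 80.6]), (0.43, [402.6, 291.5, 68.4, 41.6])]
clamp_lever [(0.56, [246.1, 206.4, 14.5, 23.9])]
lever_knob [(0.79, [247.3, 207.6, 15.7, 28.4]), (0.45, [363.8, 163.3, 24.0, 20.7])]
disc [(0.58, [216.9, 201.6, 14.0, 16.6])]
block [(0.7, [179.7, 208.7, 15.6, 27.0])]
tack_cup [(0.6, [207.6, 295.3, 26.3, 34.4])]
foot []
front_stop [(0.79, [295.7, 225.5, 103.8, 82.2])]
back_stop [(0.77, [295.5, 226.9, 114.3, 78.4]), (0.48, [208.3, 296.2, 21.8, 32.8]), (0.37, [177.7, 208.4, 17.2, 24.5])]
top {'fov_y': 48.933955832043054, 'cx': 282.516819024166, 'cy': 209.12721117624187, 'view': array([[    0.0052,    -0.9997,    -0.
[... 571 characters left out ...]
 [362.9, 262.9, 15.0, 14.9])]
block [(0.87, [405.6, 251.3, 21.3, 26.7])]
tack_cup [(0.52, [405.4, 251.8, 19.3, 28.1])]
foot []
front_stop [(0.67, [278.0, 207.3, 115.7, 53.7])]
back_stop [(0.91, [279.6, 207.6, 115.4, 61.3])]
{'t': 1.1, 'qpos': array([ 1.316 ,  0.4231,  1.6299, -0.    ,  1.0886, -0.019 ]), 'qvel': array([-0.0019,  0.0005,  0.0026, -0.0015, -0.0008,  0.0005]), 'joint_torque': array([  0.0024, -54.4593, -27.4057,   0.0643,   0.0169,  -0.    ]), 'ee_pos': array([145.9757, 607.6987, 222.6969]), 'orientation': array([0.3694, 3.1198, 0.    ]), 'ft_force': array([ 0.5566, -0.5246, -0.1034]), 'moment': array([-0.0084, -0.0009, -0.0104]), 'grasp_force': 0.0, 'width': 87.92495904576711}
```

View pics/scene0.png

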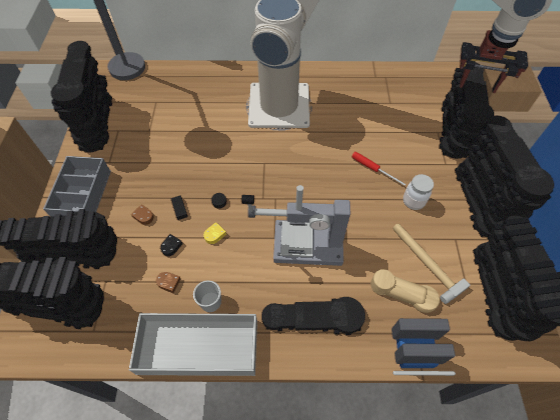

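View pics/top0.png

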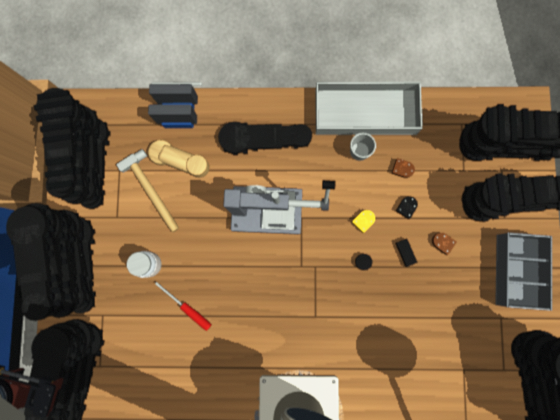

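The top view shows the tester at about (268,207) with its knob at (328,185). These could be taken for the heel:
- **Black D:** (407,206), the candidate
- **Disc:** (363,261)
- **Block:** (405,252)
- **Yellow:** (364,220)
- **Brown:** (403,168) and (443,243)

I choose the black D at top (407,206) / scene (171,245). I'll check it in a close crop.

Run:
```python
import cv2, numpy as np
t=cv2.imread("pics/top0.png"); s=cv2.imread("pics/scene0.png")
def crop(i,c,r,w,h,k): return cv2.resize(i[r:r+h,c:c+w],None,fx=k,fy=k,interpolation=cv2.INTER_CUBIC)
# top tester 130x66 @6 ; heel crops 
a=crop(t,220,175,130,66,6)            #780x396
b=crop(t,390,190,32,32,6); c=crop(s,155,229,32,32,6)  #192
row=np.zeros((192,780,3),np.uint8); row[:,:192]=b; row[:,200:392]=c
cv2.imwrite("pics/c1.png",np.vstack([a,row]))
cv2.imwrite("pics/c2.png",crop(s,235,180,130,90,6))
```

```text
(no output)
```

View pics/c1.png

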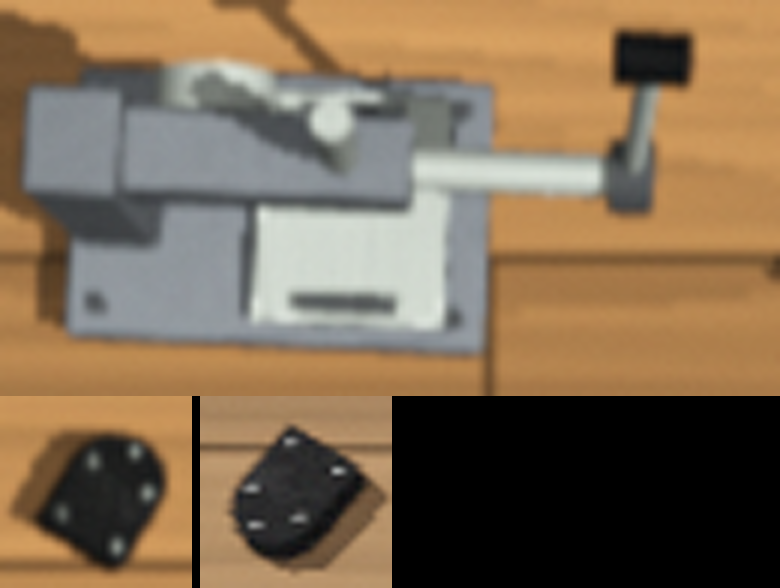

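View pics/c2.png

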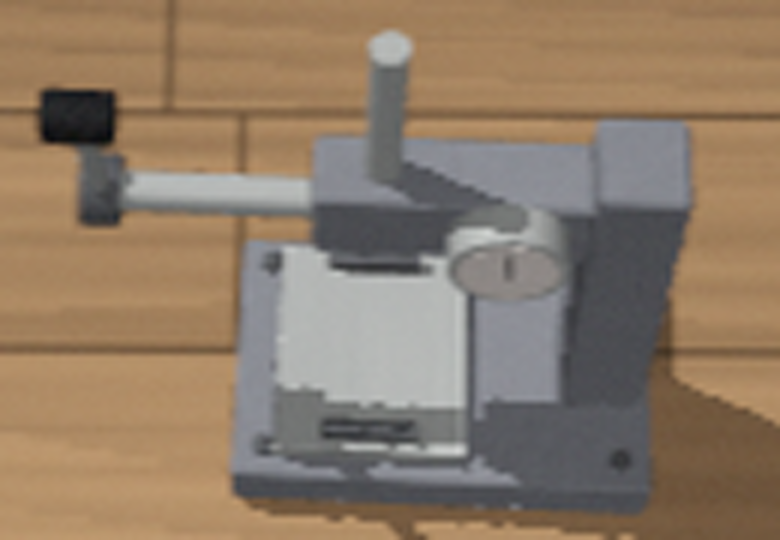

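The crop confirms the choice: a black D with five nail heads at top (407,206), rounded end pointing to the upper right. Next I fit the tester's pose and the heel's silhouette.

```bash
cat > h.py <<'E'
import numpy as np, cv2
from scipy.optimize import least_squares, minimize
from scipy.spatial.transform import Rotation as R
from workcell import ctrl, optics
np.set_printoptions(precision=3,suppress=True)
M={n:optics.camera_model(n) for n in ("scene","top")}
def proj(n,P):
    m=M[n]; V=np.array(m["view"]); P=np.atleast_2d(P)
    c=P@V[:3,:3].T+V[:3,3]; f=210/np.tan(np.radians(m["fov_y"]/2))
    return np.c_[m["cx"]+f*c[:,0]/-c[:,2], m["cy"]-f*c[:,1]/-c[:,2]]
def rz(a): return R.from_euler("z",a).as_matrix()
th=np.linspace(-np.pi/2,np.pi/2,25)
D=np.vstack([[[-30,-23]],np.c_[7+23*np.cos(th),23*np.sin(th)],[[-30,23]]])
def heelpts(x,y,a,z0=0):
    q=np.vstack([np.c_[D,np.zeros(len(D))],np.c_[D,np.full(len(D),20)]])
    return q@rz(a).T+[x,y,z0]
def darkmask(im,box,thr=75):
    c0,r0,w,h=box; k=8
    g=cv2.resize(im[r0:r0+h,c0:c0+w].max(2),None,fx=k,fy=k,interpolation=cv2.INTER_CUBIC)
    cs,_=cv2.findContours((g<thr).astype(np.uint8),cv2.RETR_EXTERNAL,cv2.CHAIN_APPROX_NONE)
    c=cv2.convexHull(max(cs,key=cv2.contourArea)); m=np.zeros(g.shape,np.uint8); cv2.fillConvexPoly(m,c,1); return m
def fitheel(masks,x0,z0=0):   # masks {cam:(mask,box)}
    def cost(p,full=False):
        e=[]
        for n,(m,b) in masks.items():
            uv=(proj(n,heelpts(*p[:2],p[2]/50,z0))-[b[0]-.5,b[1]-.5])*8-.5
            r=np.zeros_like(m); cv2.fillConvexPoly(r,cv2.convexHull(np.round(uv*16).astype(np.int32)),1,shift=4)
            e.append((r!=m).sum()/m.sum())
        return e if full else sum(e)
    best=min((minimize(cost,[*x0,a*50],method="Nelder-Mead",options=dict(initial_simplex=[[x0[0]+i,x0[1]+j,a*50+k] for i,j,k in ((-8,-8,-5),(10,0,5),(0,10,0),(0,0,10))]))for a in np.arange(0,6.28,.4)),key=lambda r:r.fun)
    return best.x[0],best.x[1],best.x[2]/50,cost(best.x,True)
def back(n,uv,z):
    m=M[n];V=np.array(m["view"]);f=210/np.tan(np.radians(m["fov_y"]/2))
    d=V[:3,:3].T@np.array([(uv[0]-m["cx"])/f,-(uv[1]-m["cy"])/f,-1]); o=-V[:3,:3].T@V[:3,3]
    return o+d*(z-o[2])/d[2]
E
cat > fit.py <<'E'
from h import *
T=[((-46,0,8),(343,302)),((-46,23,8),(291,300)),((-46,-23,8),(397,304)),((-55,45,0),(250,320)),((-55,-45,0),(446,328)),((65,-65,-10),(494,85)),((-18,-30,165),(410,192)),((-18,-30,120),(410,208))]
S=[((46,0,8),(370,430)),((46,-23,8),(322,428)),((46,23,8),(417,432)),((-46,-23,8),(330,264)),((-46,23,8),(432,267)),((55,45,0),(468,457)),((65,-65,-10),(233,475)),((65,135,-10),(648,492)),((-65,-65,-10),(247,242)),((-18,-30,165),(318,137)),((18,-30,120),(314,245))]
KT,KS=(653,58),(78,117)
off={"top":(220,175),"scene":(235,180)}
def px(n,u): return np.array(off[n])+(np.array(u)+.5)/6-.5
def res(p):
    W=rz(p[2]); o=np.array([p[0],p[1],40]); r=[]
    k=(110*np.sin(.3-p[3]),-122,138+110*np.cos(.3-p[3]))
    for n,L,K in(("top",T,KT),("scene",S,KS)):
        P=np.array([l[0] for l in L]+[k])@W.T+o; U=np.array([px(n,l[1]) for l in L]+[px(n,K)])
        r.append(proj(n,P)-U)
    return np.vstack(r).ravel()
s=least_squares(res,[570,0,0,.05],x_scale=[10,10,.1,.1],loss="soft_l1")
print("tester x y yaw lever",s.x); print(res(s.x).reshape(-1,2).round(1).tolist())
print("TCP proj",proj("scene",ctrl.get_obs()["ee_pos"]),proj("scene",[0,0,0]),proj("top",[0,0,0]))
t=cv2.imread("pics/top0.png");sc=cv2.imread("pics/scene0.png")
mk={"top":(darkmask(t,(390,190,32,32)),(390,190,32,32)),"scene":(darkmask(sc,(155,229,32,32)),(155,229,32,32))}
x0=back("top",(407,206),15)[:2]; print(x0,back("scene",(171,245),15)[:2])
for d in (mk,{"top":mk["top"]},{"scene":mk["scene"]}): print("heel",fitheel(d,x0))
for n,uv in (("disc",(363,261)),("block",(405,252)),("cup",(363,146)),("yellow",(364,220)),("brown",(403,168))): print(n,back("top",uv,15)[:2])
E
python3 fit.py
```

```text
tester x y yaw lever [572.745  57.544  -0.04    0.028]
[[0.3, -0.4], [0.8, -0.4], [-0.5, -0.4], [-0.2, -0.6], [-1.0, -0.6], [-0.3, -1.1], [-0.4, 0.9], [-0.2, 0.6], [-0.6, -0.1], [0.0, -0.2], [-0.2, -0.2], [0.3, -0.2], [-0.2, -1.3], [-1.5, -1.1], [-0.6, 0.1], [-0.5, 0.1], [1.1, 0.4], [-0.2, -0.7], [-0.4, -0.9], [-0.5, 1.9], [0.2, -0.1]]
TCP proj [[477.684  86.931]] [[279.24  104.613]] [[297.882 416.676]]
[ 584.691 -313.006] [ 586.428 -309.759]
heel (np.float64(586.0622549230536), np.float64(-313.42809963810345), np.float64(-0.524585586554712), [np.float64(0.09555642941407787), np.float64(0.09637659637659637)])
heel (np.float64(585.6859178327741), np.float64(-313.97373188736026), np.float64(5.737008617007203), [np.float64(0.09309870232009437)])
heel (np.float64(586.569975902253), np.float64(-313.79048598797226), np.float64(-0.545609528949238), [np.float64(0.09682209682209682)])
disc [ 426.88  -184.124]
block [ 452.832 -303.357]
cup [ 762.107 -190.11 ]
yellow [ 543.859 -189.072]
brown [ 696.261 -304.83 ]
```

Both views agree:
- **Heel:** (586,-313.5), yaw -0.535
- **Tester:** (572.7,57.5), yaw -0.04

The sizes and heights fit. Next I plan the approach.

```bash
cat > plan.py <<'E'
# usage: plan.py x y z heading tilt_deg ; prints tool-axis shifts/turns in jog units
import sys; from h import *
x,y,z,hd,t=map(float,sys.argv[1:6]); t=np.radians(t); o=ctrl.get_obs(); R0=R.from_rotvec(o["orientation"])
zt=np.array([np.sin(t)*np.cos(hd),np.sin(t)*np.sin(hd),-np.cos(t)]); yt=np.array([-np.sin(hd),np.cos(hd),0])
R1=R.from_matrix(np.c_[np.cross(yt,zt),yt,zt]); d=np.array([x,y,z])-o["ee_pos"]
print("t",o["t"],"pos",o["ee_pos"],"q",o["qpos"],"w",o["width"],"gf",o["grasp_force"],"F",o["ft_force"])
print("now: tilt %.2f deg heading %.4f"%(np.degrees(np.arccos(-R0.as_matrix()[2,2])),np.arctan2(-R0.as_matrix()[0,1],R0.as_matrix()[1,1])))
rv=(R0.inv()*R1).as_rotvec(); print("turn units",np.degrees(rv)/6,"| shift before turn",R0.inv().apply(d)/40,"| shift after turn",R1.inv().apply(d)/40)
E
python3 -c "
from h import *
c,s=np.cos(-.535),np.sin(-.535); print(586.1-2.5*c,-313.6-2.5*s)"
python3 plan.py 584 -312.3 200 -0.535 40
```

```text
583.9493284268132 -312.3253974014283
t 1.1 pos [145.976 607.699 222.697] q [ 1.316  0.423  1.63  -0.     1.089 -0.019] w 87.92495904576711 gf 0.0 F [ 0.557 -0.525 -0.103]
now: tilt 0.00 deg heading -0.2357
turn units [ 0.998 -6.616  2.74 ] | shift before turn [-16.02  -19.806   0.567] | shift after turn [-15.835 -14.203  14.028]
```

```bash
python3 -m jog '[[-0.64,-0.79,0,0,0,0,1],[-0.64,-0.79,0,0,0,0,1],[-0.64,-0.79,0,0,0,0,1],[-0.64,-0.79,0,0,0,0,1],[-0.64,-0.79,0,0,0,0,1],[-0.64,-0.79,0,0,0,0,1],[-0.64,-0.79,0,0,0,0,1],[-0.64,-0.79,0,0,0,0,1],[-0.64,-0.79,0,0,0,0,1],[-0.64,-0.79,0,0,0,0,1],[-0.64,-0.79,0,0,0,0,1],[-0.64,-0.79,0,0,0,0,1],[-0.64,-0.79,0,0,0,0,1],[-0.64,-0.79,0,0,0,0,1],[-0.64,-0.79,0,0,0,0,1],[-0.64,-0.79,0,0,0,0,1],[-0.64,-0.79,0,0,0,0,1],[-0.64,-0.79,0,0,0,0,1]]' && python3 plan.py 584 -312.3 200 -0.535 40
```

```text
t: 2.9
ee_pos: [461.7, -54.8, 222.9]
orientation: [0.37, 3.119, 0.0]
ft_force: [0.6, 0.3, 0.6]
width: 87.7
grasp_force: 0.0
t 2.9 pos [461.733 -54.8   222.925] q [-0.144  0.186  1.973  0.     0.983 -1.478] w 87.67554105491081 gf 0.0 F [0.581 0.258 0.595]
now: tilt 0.04 deg heading -0.2361
turn units [ 0.998 -6.61   2.736] | shift before turn [-4.478 -5.544  0.575] | shift after turn [-4.16  -3.98   4.239]
```

```bash
python3 -m jog '[[-0.64,-0.79,0.08,0,0,0,1],[-0.64,-0.79,0.08,0,0,0,1],[-0.64,-0.79,0.08,0,0,0,1],[-0.64,-0.79,0.08,0,0,0,1],[-0.64,-0.79,0.08,0,0,0,1],[-0.64,-0.79,0.08,0,0,0,1],[-0.6,-0.75,0.08,0,0,0,1],[0,0,0,0.125,-0.826,0.342,1],[0,0,0,0.125,-0.826,0.342,1],[0,0,0,0.125,-0.826,0.342,1],[0,0,0,0.125,-0.826,0.342,1],[0,0,0,0.125,-0.826,0.342,1],[0,0,0,0.125,-0.826,0.342,1],[0,0,0,0.125,-0.826,0.342,1],[0,0,0,0.125,-0.826,0.342,1],[0,0,0,0,0,0,1],[0,0,0,0,0,0,1]]' && python3 plan.py 584 -312.3 9 -0.535 40
```

```text
t: 4.6
ee_pos: [583.7, -309.6, 205.0]
orientation: [0.645, 2.419, -0.238]
ft_force: [0.7, -0.4, 0.8]
width: 87.7
grasp_force: 0.0
t 4.6 pos [ 583.683 -309.639  205.003] q [-0.49   0.327  2.02  -0.23   0.145 -1.324] w 87.66485473157402 gf 0.0 F [ 0.691 -0.387  0.834]
now: tilt 37.48 deg heading -0.5261
turn units [-0.052 -0.421  0.151] | shift before turn [2.949 0.016 3.914] | shift after turn [ 3.118 -0.053  3.78 ]
```

The outward tilt runs q5 into its lower limit. Reaching a 40° tilt needs the other wrist branch (q4≈π). I'll ease the tilt off and then swing the wrist about the forearm axis.

```bash
python3 -m jog '[[0,0,-0.4,0,0.9,0,1],[0,0,-0.4,0,0.9,0,1],[0,0,-0.4,0,0.9,0,1],[0,0,0,0,0,0,1],[0,0,0,0,0,0,1]]'
cat > swing.py <<'E'
from h import *
o=ctrl.get_obs(); q=o["qpos"]; s=q[1]+q[2]; R0=R.from_rotvec(o["orientation"])
f=np.array([np.sin(s)*np.cos(q[0]),np.sin(s)*np.sin(q[0]),np.cos(s)])
fl=R0.inv().apply(f); print("q",q,"pos",o["ee_pos"],"forearm axis in tool",fl,"angle to z",np.arccos(fl[2]))
w=np.array([0,0,-267.]); a=fl*np.radians(5.8)
R5=R.from_rotvec(a); d=w-R5.apply(w); print("row shift",d/40,"turn",np.degrees(a)/6, "rows to pi",(np.pi-q[3])/np.radians(5.8))
E
python3 swing.py
```

```text
t: 5.1
ee_pos: [562.5, -296.5, 245.5]
orientation: [0.72, 2.684, -0.154]
ft_force: [-1.1, 0.4, -0.9]
width: 87.7
grasp_force: 0.0
q [-0.492  0.272  1.853 -0.04   0.642 -1.511] pos [ 562.529 -296.543  245.468] forearm axis in tool [-0.598  0.036  0.801] angle to z 0.6424387537893491
row shift [ 0.008  0.404 -0.012] turn [-0.578  0.035  0.774] rows to pi 31.43225064531225
```

```bash
python3 -m jog '[[0,0,0,0,-0.6,0,1],[0,0,0,0,0,0,1],[0,0,0,0,0,0,1]]'; python3 swing.py
```

```text
t: 5.4
ee_pos: [560.7, -295.7, 243.8]
orientation: [0.705, 2.63, -0.173]
ft_force: [0.2, -1.2, 0.4]
width: 88.1
grasp_force: 0.0
q [-0.491  0.256  1.899 -0.052  0.556 -1.5  ] pos [ 560.719 -295.721  243.842] forearm axis in tool [-0.526  0.038  0.849] angle to z 0.5558663639681627
row shift [ 0.01   0.356 -0.01 ] turn [-0.509  0.036  0.821] rows to pi 31.54420494433784
```

```bash
python3 -m jog '[[0.01,0.356,-0.01,-0.509,0.036,0.821,1],[0.01,0.356,-0.01,-0.509,0.036,0.821,1],[0.01,0.356,-0.01,-0.509,0.036,0.821,1],[0.01,0.356,-0.01,-0.509,0.036,0.821,1],[0.01,0.356,-0.01,-0.509,0.036,0.821,1],[0.01,0.356,-0.01,-0.509,0.036,0.821,1],[0.01,0.356,-0.01,-0.509,0.036,0.821,1],[0.01,0.356,-0.01,-0.509,0.036,0.821,1],[0.01,0.356,-0.01,-0.509,0.036,0.821,1],[0.01,0.356,-0.01,-0.509,0.036,0.821,1],[0.01,0.356,-0.01,-0.509,0.036,0.821,1],[0.01,0.356,-0.01,-0.509,0.036,0.821,1]]'; python3 swing.py
```

```text
t: 6.6
ee_pos: [667.7, -198.0, 316.5]
orientation: [1.643, 1.828, 0.92]
ft_force: [-0.2, 0.2, -0.6]
width: 88.0
grasp_force: 0.0
q [-0.535  0.261  1.922  1.209  0.578 -1.578] pos [ 667.703 -197.957  316.508] forearm axis in tool [-0.547 -0.004  0.837] angle to z 0.5782146086502606
row shift [-0.018  0.369 -0.01 ] turn [-0.528 -0.004  0.81 ] rows to pi 19.095654094704017
```

```bash
python3 -m jog '[[-0.01,0.365,-0.01,-0.525,0,0.81,1],[-0.01,0.365,-0.01,-0.525,0,0.81,1],[-0.01,0.365,-0.01,-0.525,0,0.81,1],[-0.01,0.365,-0.01,-0.525,0,0.81,1],[-0.01,0.365,-0.01,-0.525,0,0.81,1],[-0.01,0.365,-0.01,-0.525,0,0.81,1],[-0.01,0.365,-0.01,-0.525,0,0.81,1],[-0.01,0.365,-0.01,-0.525,0,0.81,1],[-0.01,0.365,-0.01,-0.525,0,0.81,1],[-0.01,0.365,-0.01,-0.525,0,0.81,1],[-0.01,0.365,-0.01,-0.525,0,0.81,1],[-0.01,0.365,-0.01,-0.525,0,0.81,1],[-0.01,0.365,-0.01,-0.525,0,0.81,1],[-0.01,0.365,-0.01,-0.525,0,0.81,1],[-0.01,0.365,-0.01,-0.525,0,0.81,1],[-0.01,0.365,-0.01,-0.525,0,0.81,1],[-0.01,0.365,-0.01,-0.525,0,0.81,1],[-0.01,0.365,-0.01,-0.525,0,0.81,1],[-0.01,0.365,-0.01,-0.525,0,0.81,1]]'; python3 swing.py
sed -i 's/^R1=R.from.*$/R1=R.from_matrix(np.c_[-np.cross(yt,zt),-yt,zt]); d=np.array([x,y,z])-o["ee_pos"]/; s/np.arctan2(-R0.as_matrix()\[0,1\],R0.as_matrix()\[1,1\])/np.arctan2(R0.as_matrix()[0,1],-R0.as_matrix()[1,1])/' plan.py
python3 plan.py 584 -312.3 200 -0.535 40
```

```text
t: 8.5
ee_pos: [697.9, -366.9, 480.0]
orientation: [1.963, -0.511, 1.889]
ft_force: [0.2, -0.7, 0.9]
width: 88.1
grasp_force: 0.0
q [-0.484  0.27   1.979  3.205  0.644 -1.633] pos [ 697.877 -366.92   479.971] forearm axis in tool [-0.599 -0.038  0.8  ] angle to z 0.6442275920880365
row shift [-0.042  0.403 -0.012] turn [-0.579 -0.036  0.773] rows to pi -0.6268322316919969
t 8.5 pos [ 697.877 -366.92   479.971] q [-0.484  0.27   1.979  3.205  0.644 -1.633] w 88.09806857667229 gf 0.0 F [ 0.169 -0.661  0.931]
now: tilt 88.02 deg heading -0.5218
turn units [-0.059 -8.004  0.173] | shift before turn [-7.106  0.143 -2.905] | shift after turn [-6.908  0.277  3.34 ]
```

```bash
python3 -m jog '[[-0.79,0.016,-0.32,0,0,0,1],[-0.79,0.016,-0.32,0,0,0,1],[-0.79,0.016,-0.32,0,0,0,1],[-0.79,0.016,-0.32,0,0,0,1],[-0.79,0.016,-0.32,0,0,0,1],[-0.79,0.016,-0.32,0,0,0,1],[-0.79,0.016,-0.32,0,0,0,1],[-0.79,0.016,-0.32,0,0,0,1],[-0.79,0.016,-0.32,0,0,0,1],[0,0,0,0,-0.8,0,1],[0,0,0,0,-0.8,0,1],[0,0,0,0,-0.8,0,1],[0,0,0,0,-0.8,0,1],[0,0,0,0,-0.8,0,1],[0,0,0,0,0,0,1]]';  python3 plan.py 584 -312.3 70 -0.535 40
```

```text
t: 10.0
ee_pos: [586.2, -314.3, 203.4]
orientation: [2.362, -0.615, 1.478]
ft_force: [1.0, -0.5, 0.4]
width: 88.0
grasp_force: 0.0
t 10.0 pos [ 586.198 -314.254  203.362] q [-0.497  0.48   2.243  3.183  0.704 -1.608] w 87.99920175308937 gf 0.0 F [ 1.003 -0.542  0.362]
now: tilt 64.33 deg heading -0.5194
turn units [-0.021 -4.056  0.218] | shift before turn [-3.036 -0.07   1.379] | shift after turn [-2.198 -0.014  2.508]
```

```bash
python3 -m jog '[[-0.507,-0.012,0.23,0,0,0,1],[-0.507,-0.012,0.23,0,0,0,1],[-0.507,-0.012,0.23,0,0,0,1],[-0.507,-0.012,0.23,0,0,0,1],[-0.507,-0.012,0.23,0,0,0,1],[-0.507,-0.012,0.23,0,0,0,1],[0,0,0,0,-0.81,0.044,1],[0,0,0,0,-0.81,0.044,1],[0,0,0,0,-0.81,0.044,1],[0,0,0,0,-0.81,0.044,1],[0,0,0,0,-0.81,0.044,1],[0,0,0,0,0,0,1],[0,0,0,0,0,0,1]]';  python3 plan.py 584 -312.3 9 -0.535 40
```

```text
t: 11.3
ee_pos: [581.7, -310.9, 66.1]
orientation: [2.697, -0.737, 0.98]
ft_force: [-0.7, -0.3, -0.9]
width: 87.9
grasp_force: 0.0
t 11.3 pos [ 581.654 -310.917   66.146] q [-0.499  0.608  2.088  3.225  0.252 -1.625] w 87.88056316202365 gf 0.0 F [-0.707 -0.283 -0.93 ]
now: tilt 39.93 deg heading -0.5333
turn units [-0.021  0.011  0.004] | shift before turn [-0.865  0.002  1.139] | shift after turn [-0.866 -0.     1.138]
```

```bash
python3 -m jog '[[-0.216,0,0.285,0,0,0,1],[-0.216,0,0.285,0,0,0,1],[-0.216,0,0.285,0,0,0,1],[-0.216,0,0.285,0,0,0,1],[0,0,0,0,0,0,1],[0,0,0,0,0,0,1]]';  python3 plan.py 584 -312.3 9 -0.535 40
python3 - <<'E'
from h import *
im=optics.get_image("scene")[215:285,130:225]; cv2.imwrite("pics/g1.png",cv2.resize(im[:,:,::-1],None,fx=6,fy=6,interpolation=cv2.INTER_CUBIC))
E
```

```text
t: 11.9
ee_pos: [582.6, -311.2, 7.6]
orientation: [2.7, -0.738, 0.975]
ft_force: [0.4, -0.8, 0.1]
width: 87.7
grasp_force: 0.0
t 11.9 pos [ 582.562 -311.231    7.565] q [-0.499  0.736  2.073  3.2    0.361 -1.598] w 87.71049526152242 gf 0.003330914269099594 F [ 0.402 -0.776  0.054]
now: tilt 39.68 deg heading -0.5331
turn units [-0.023  0.054  0.005] | shift before turn [0.057 0.005 0.001] | shift after turn [0.057 0.005 0.001]
```

View pics/g1.png

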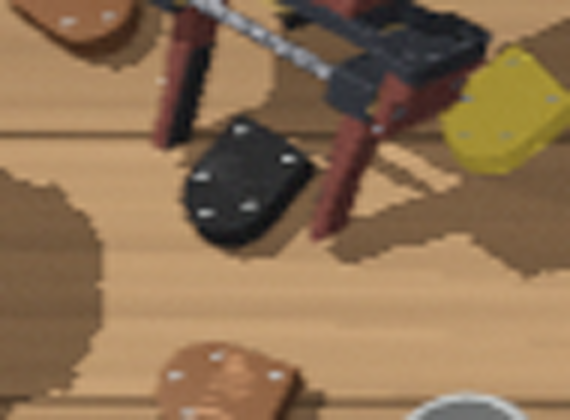

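The crop shows the fingertips at (165,140) and (325,235), either side of the black heel at (243,185). They are parallel to its nail rows, so I close.

```bash
python3 -m jog '[[0,0,0,0,0,0,0.5],[0,0,0,0,0,0,0.4],[0,0,0,0,0,0,0.3],[0,0,0,0,0,0,0.2],[0,0,0,0,0,0,0],[0,0,0,0,0,0,0],[0,0,0,0,0,0,0],[0,0,0,0,0,0,0]]'; python3 plan.py 584 -312.3 85 -0.535 40
```

```text
t: 12.75
ee_pos: [584.0, -312.0, 9.7]
orientation: [2.699, -0.738, 0.977]
ft_force: [-0.8, 0.3, 2.6]
width: 45.9
grasp_force: 30.0
t 12.75 pos [ 583.972 -312.038    9.675] q [-0.499  0.733  2.071  3.2    0.357 -1.598] w 45.89942272675239 gf 29.99845627869945 F [-0.841  0.295  2.553]
now: tilt 39.78 deg heading -0.5332
turn units [-0.024  0.037  0.003] | shift before turn [ 1.208  0.002 -1.445] | shift after turn [ 1.213  0.005 -1.44 ]
```

Gripped: 45.9 mm between the fingers at 30 N. I'll lift and draw in radially, then sweep about the base axis.

```bash
python3 -m jog '[[0.17,0,-0.21,0,0,0,0],[0.35,0,-0.417,0,0,0,0],[0.35,0,-0.417,0,0,0,0],[0.18,0,-0.207,0,0,0,0],[-0.3,0,-0.25,0,0,0,0],[-0.453,0,-0.378,0,0,0,0],[-0.453,0,-0.378,0,0,0,0],[-0.453,0,-0.378,0,0,0,0],[-0.453,0,-0.378,0,0,0,0],[-0.453,0,-0.378,0,0,0,0],[-0.15,0,-0.128,0,0,0,0],[0,0,0,0,0,0,0],[0,0,0,0,0,0,0]]'; python3 plan.py 459 -245 75 -0.535 39.8
cat > arc.py <<'E'
import sys; from h import *
dq,n=float(sys.argv[1]),int(sys.argv[2]); o=ctrl.get_obs(); R0=R.from_rotvec(o["orientation"]); p=o["ee_pos"]; a=dq/n
print("row shift",R0.inv().apply(rz(a)@p-p)/40,"turn",np.degrees(R0.inv().apply([0,0,a]))/6)
E
python3 arc.py 0.493 10
```

```text
t: 14.05
ee_pos: [463.5, -241.0, 75.6]
orientation: [2.698, -0.738, 0.979]
ft_force: [-0.6, -0.7, -0.8]
width: 45.7
grasp_force: 30.0
t 14.05 pos [ 463.542 -241.005   75.579] q [-0.485  0.516  2.372  3.211  0.443 -1.595] w 45.714083417327714 gf 29.996129659703 F [-0.637 -0.739 -0.782]
now: tilt 39.85 deg heading -0.5331
turn units [-0.025 -0.009  0.003] | shift before turn [-0.045  0.144 -0.019] | shift after turn [-0.045  0.144 -0.019]
row shift [-0.039 -0.642 -0.031] turn [ 0.302 -0.001 -0.361]
```

```bash
python3 -m jog '[[-0.039,-0.642,-0.031,0.302,0,-0.361,0],[-0.039,-0.642,-0.031,0.302,0,-0.361,0],[-0.039,-0.642,-0.031,0.302,0,-0.361,0],[-0.039,-0.642,-0.031,0.302,0,-0.361,0],[-0.039,-0.642,-0.031,0.302,0,-0.361,0],[-0.039,-0.642,-0.031,0.302,0,-0.361,0],[-0.039,-0.642,-0.031,0.302,0,-0.361,0],[-0.039,-0.642,-0.031,0.302,0,-0.361,0],[-0.039,-0.642,-0.031,0.302,0,-0.361,0],[-0.039,-0.642,-0.031,0.302,0,-0.361,0],[0,0,0,0,0,0,0],[0,0,0,0,0,0,0]]'; python3 plan.py 515 59.8 66 -0.04 39.8
```

```text
t: 15.25
ee_pos: [522.5, 7.8, 75.5]
orientation: [2.942, -0.061, 1.068]
ft_force: [0.5, -0.1, -0.5]
width: 45.4
grasp_force: 30.0
t 15.25 pos [522.508   7.83   75.498] q [ 0.01   0.517  2.373  3.211  0.444 -1.593] w 45.38918360996381 gf 29.996024931315333 F [ 0.496 -0.086 -0.498]
now: tilt 39.89 deg heading -0.0403
turn units [-0.02  -0.015 -0.021] | shift before turn [-0.339 -1.29   0.031] | shift after turn [-0.336 -1.291  0.029]
```

```bash
python3 -m jog '[[-0.113,-0.43,0.01,0,0,0,0],[-0.113,-0.43,0.01,0,0,0,0],[-0.113,-0.43,0.01,0,0,0,0],[0,0,0,0,0,0,0],[0.212,0,0.177,0,0,0,0],[0.212,0,0.177,0,0,0,0],[0.212,0,0.177,0,0,0,0],[0.212,0,0.177,0,0,0,0],[0.212,0,0.177,0,0,0,0],[0,0,0,0,0,0,0],[0,0,0,0,0,0,0]]'; python3 plan.py 570.1 57.6 49.9 -0.04 39.8
python3 - <<'E'
from h import *
a=optics.get_image("scene")[180:270,235:365]; b=optics.get_image("top")[175:241,220:350]
cv2.imwrite("pics/p1.png",cv2.resize(np.vstack([a,b])[:,:,::-1],None,fx=3.8,fy=3.8,interpolation=cv2.INTER_CUBIC))
E
```

```text
t: 16.35
ee_pos: [568.9, 57.3, 65.6]
orientation: [2.943, -0.061, 1.065]
ft_force: [-0.3, 0.3, -0.6]
width: 45.8
grasp_force: 30.0
t 16.35 pos [568.923  57.332  65.642] q [ 0.141  0.563  2.265  3.445  0.389 -1.711] w 45.79272716635454 gf 29.996159900911152 F [-0.282  0.251 -0.649]
now: tilt 39.80 deg heading -0.0406
turn units [-0.018 -0.    -0.022] | shift before turn [-0.23  -0.007  0.321] | shift after turn [-0.23  -0.008  0.321]
```

View pics/p1.png

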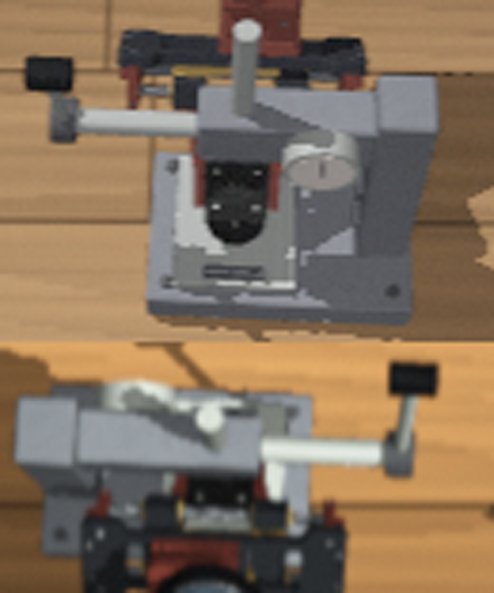

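The scene crop shows the heel, rounded end at (237,240), over the plate and in line with the back stop at (233,271). I lower it.

```bash
python3 -m jog '[[-0.08,0,0.105,0,0,0,0],[-0.08,0,0.105,0,0,0,0],[-0.06,0,0.09,0,0,0,0],[0,0,0,0,0,0,0],[0,0,0,0,0,0,0]]'; python3 plan.py 570.1 57.6 49.9 -0.04 39.8
python3 - <<'E'
from h import *
a=optics.get_image("scene"); cv2.imwrite("pics/raw2.png",a[:,:,::-1]); a=a[215:260,270:330]
cv2.imwrite("pics/p2.png",cv2.resize(a[:,:,::-1],None,fx=12,fy=12,interpolation=cv2.INTER_CUBIC))
# predicted pixels (crop) for tester model: stops and heel
t=rz(-.04); o=np.array([572.7,57.5,40])
for nm,P in (("backstop top inner ends",[(42,-23,8),(42,23,8)]),("heel tip top",[(30,0,20)]),("heel sides top x=7",[(7,-23,20),(7,23,20)]),("backstop outer",[(50,-23,8),(50,23,8)])):
    print(nm,((proj("scene",np.array(P)@t.T+o)-[270,215]+.5)*12-.5).round(0).tolist())
E
```

```text
t: 16.95
ee_pos: [569.7, 57.5, 50.5]
orientation: [2.943, -0.061, 1.065]
ft_force: [-0.4, 0.2, -0.2]
width: 45.8
grasp_force: 30.0
t 16.95 pos [569.664  57.536  50.478] q [ 0.141  0.603  2.262  3.42   0.425 -1.684] w 45.844252471979665 gf 29.996255599544384 F [-0.355  0.238 -0.183]
now: tilt 39.77 deg heading -0.0402
turn units [-0.019  0.004 -0.018] | shift before turn [-0.001 -0.002  0.018] | shift after turn [-0.001 -0.002  0.018]
backstop top inner ends [[223.0, 418.0], [419.0, 427.0]]
heel tip top [[324.0, 354.0]]
heel sides top x=7 [[230.0, 262.0], [424.0, 271.0]]
backstop outer [[222.0, 449.0], [418.0, 457.0]]
```

View pics/p2.png

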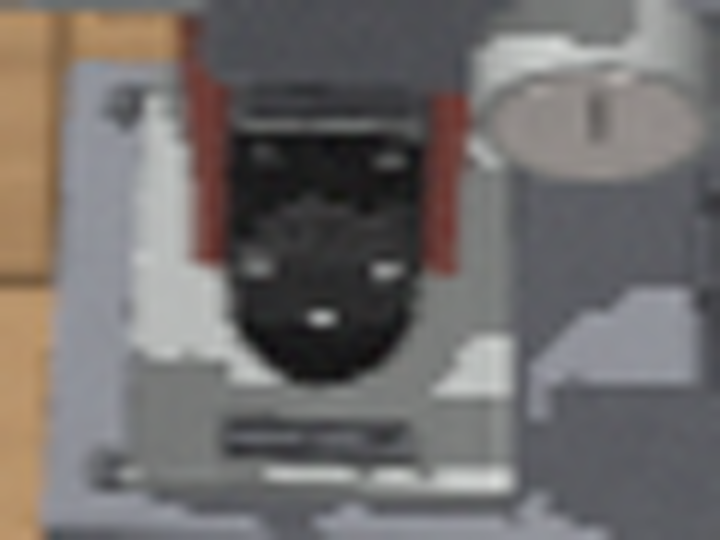

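The crop shows the heel at columns 230–424, in line with the back stop at 222–415. There are gaps at both ends: the plate is visible at row ~126 in front and 385–418 behind. I'll check the x-centring by its edge profile.

Run:
```python
from h import *
a=cv2.imread("pics/raw2.png"); t=rz(-.04); o=np.array([572.7,57.5,40])
for nm,P in (("tip top/bot",[(30,0,20),(30,0,0)]),("back stop inner top/ outer top/outer foot",[(42,0,8),(50,0,8),(50,0,0)]),("flat top",[(-30,0,20)]),("front inner top/foot, outer top",[(-42,0,8),(-42,0,0),(-50,0,8)]),("plate edges",[(55,0,0),(55,0,-10)])):
    print(nm,proj("scene",np.array(P)@t.T+o).round(2).tolist())
g=a[:,:,1].astype(int)
for c in (292,294,297,300): print(c,dict(zip(range(219,259),g[219:259,c])))
r=228; print("row",r,dict(zip(range(282,312),g[r,282:312]))); r=252; print("row",r,dict(zip(range(282,312),g[r,282:312])))
```

```text
tip top/bot [[296.53, 244.01], [296.32, 247.16]]
back stop inner top/ outer top/outer foot [[296.28, 249.73], [296.19, 252.3], [296.11, 253.52]]
flat top [[297.17, 225.4]]
front inner top/foot, outer top [[297.16, 223.83], [297.08, 225.16], [297.24, 221.45]]
plate edges [[296.05, 255.13], [295.95, 256.63]]
292 {219: np.int64(80), 220: np.int64(77), 221: np.int64(78), 222: np.int64(60), 223: np.int64(64), 224: np.int64(52), 225: np.int64(98), 226: np.int64(30), 227: np.int64(54), 228: np.int64(45), 229: np.int64(23), 230: np.int64(26), 231: np.int64(26), 232: np.int64(30), 233: np.int64(52), 234: np.int64(53), 235: np.int64(57), 236: np.int64(74), 237: np.int64(89), 238: np.int64(45), 239: np.int64(43), 240: np.int64(42), 241: np.int64(46), 242: np.int64(29), 243: np.int64(21), 244: np.int64(21), 245: np.int64(84), 246: np.int64(169), 247: np.int64(121), 248: np.int64(123), 249: np.int64(95), 250: np.int64(62), 251: np.int64(100), 252: np.int64(58), 253: np.int64(107), 254: np.int64(169), 255: np.int64(102), 256: np.int64(100), 257: np.int64(91), 258: np.int64(95)}
294 {219: np.int64(
[... 2778 characters left out ...]
nt64(57), 307: np.int64(62), 308: np.int64(78), 309: np.int64(109), 310: np.int64(166), 311: np.int64(153)}
row 252 {282: np.int64(118), 283: np.int64(117), 284: np.int64(119), 285: np.int64(122), 286: np.int64(119), 287: np.int64(120), 288: np.int64(90), 289: np.int64(54), 290: np.int64(52), 291: np.int64(60), 292: np.int64(58), 293: np.int64(55), 294: np.int64(56), 295: np.int64(61), 296: np.int64(70), 297: np.int64(77), 298: np.int64(78), 299: np.int64(82), 300: np.int64(82), 301: np.int64(83), 302: np.int64(92), 303: np.int64(99), 304: np.int64(103), 305: np.int64(118), 306: np.int64(123), 307: np.int64(124), 308: np.int64(127), 309: np.int64(125), 310: np.int64(123), 311: np.int64(137)}
```

The front and back gaps average to within about 0.3 mm of centre. I set it down and let go.

```bash
python3 -m jog '[[-0.012,0,0.015,0,0,0,0],[0,0,0,0,0,0,0],[0,0,0,0,0,0,0.6],[0,0,0,0,0,0,0.7],[0,0,0,0,0,0,0.75],[0,0,0,0,0,0,0.75],[0,0,0,0,0,0,0.75],[0,0,0,0,0,0,0.75]]'; python3 plan.py 570.1 57.6 49.9 -0.04 39.8
```

```text
t: 17.8
ee_pos: [569.9, 57.5, 50.2]
orientation: [2.943, -0.061, 1.066]
ft_force: [-0.7, -0.6, 0.1]
width: 65.7
grasp_force: 0.0
t 17.8 pos [569.899  57.519  50.15 ] q [ 0.141  0.605  2.262  3.419  0.427 -1.683] w 65.72790949896785 gf 0.0 F [-0.663 -0.599  0.076]
now: tilt 39.82 deg heading -0.0403
turn units [-0.02  -0.003 -0.02 ] | shift before turn [-0.    -0.002  0.008] | shift after turn [-0.    -0.002  0.008]
```

```bash
python3 -m jog '[[0,0,-0.3,0,0,0,0.75],[0,0,-0.6,0,0,0,0.75],[0,0,-0.8,0,0,0,0.75],[0,0,-0.8,0,0,0,0.75],[0,0,-0.5,0,0,0,0.75],[0,0,0,0,0,0,0.75]]'
cat > lev.py <<'E'
from h import *
a=optics.get_image("scene"); cv2.imwrite("pics/raw3.png",a[:,:,::-1]); cv2.imwrite("pics/top3.png",optics.get_image("top")[:,:,::-1])
bx=(283,221,30,28); m=darkmask(a,(286,225,22,24),60); print("heel fit scene",fitheel({"scene":(m,(286,225,22,24))},(572.7,57.5),40))
g=a[:,:,1].astype(int); print({r:int(g[r,297]) for r in range(220,256)}); print({c:int(g[230,c]) for c in range(283,312)})
o=ctrl.get_obs(); c=o["ee_pos"]
tl=np.degrees(np.arccos(-R.from_rotvec(o["orientation"]).as_matrix()[2,2]))
d=np.array([[.423,1.63,625,222.7,0],[.186,1.973,465,222.9,0],[.27,1.979,788.5,480,88.02],[.48,2.243,665.1,203.4,64.33],[.733,2.071,662,9.7,39.78],[.516,2.372,522.4,75.6,39.85],[o["qpos"][1],o["qpos"][2],np.hypot(c[0],c[1]),c[2],tl]])
def fk(p,q2,q3,t): s=q2+q3; return np.c_[p[1]*np.sin(q2)+p[2]*np.sin(s)+p[4]*np.cos(s)+p[3]*np.sin(t)+p[5],p[0]+p[1]*np.cos(q2)+p[2]*np.cos(s)-p[4]*np.sin(s)-p[3]*np.cos(t)]
f=least_squares(lambda p:(fk(p,d[:,0],d[:,1],np.radians(d[:,4]))-d[:,2:4]).ravel(),[130,608,424,267,0,0],x_scale=100); print(f.x,f.fun)
for th in np.arange(0.03,1.21,.195):
    L=.3-th; P=rz(-.04)@np.array([110*np.sin(L),-122,138+110*np.cos(L)])+[572.7,57.5,40]; row=[]
    for tilt in (50,55,60,65,70):
        t=np.radians(tilt); tcp=P+10*np.array([np.sin(t),0,-np.cos(t)])
        s=least_squares(lambda q:(fk(f.x,q[0],q[1],t)-[np.hypot(tcp[0],tcp[1]),tcp[2]]).ravel(),[.3,2.2])
        row.append((tilt,*s.x.round(2),round(s.x.sum()-(np.pi-t),2)))
    print(round(th,2),P.round(1),[tuple(map(float,r)) for r in row])
E
python3 lev.py; python3 plan.py 570 57.6 50 -0.04 39.8
```

```text
t: 18.4
ee_pos: [491.6, 60.5, 144.3]
orientation: [2.943, -0.061, 1.07]
ft_force: [-0.3, 1.2, 0.7]
width: 66.3
grasp_force: 0.0
heel fit scene (np.float64(571.0158515552217), np.float64(57.51256243883789), np.float64(-0.11085161560626064), [np.float64(0.165230444209707)])
{220: 75, 221: 78, 222: 88, 223: 103, 224: 52, 225: 106, 226: 74, 227: 47, 228: 44, 229: 46, 230: 45, 231: 49, 232: 51, 233: 43, 234: 52, 235: 42, 236: 44, 237: 42, 238: 45, 239: 47, 240: 47, 241: 115, 242: 62, 243: 28, 244: 25, 245: 23, 246: 28, 247: 96, 248: 122, 249: 124, 250: 65, 251: 99, 252: 78, 253: 94, 254: 186, 255: 116}
{283: 187, 284: 186, 285: 187, 286: 188, 287: 187, 288: 169, 289: 110, 290: 43, 291: 44, 292: 45, 293: 46, 294: 46, 295: 47, 296: 46, 297: 45, 298: 46, 299: 44, 300: 45, 301: 49, 302: 44, 303: 45, 304: 56, 305: 105, 306: 124, 307: 170, 308: 189, 309: 188, 310: 186, 311: 197}
[311.508 567.919 487.243 309.805  80.106  -1.954] [ 0.713 -0.057 -1.021 -0.073 -0.193  0.075 -0.709 -0.092  0.067 -0.493
 -0.926  0.281  2.068  0.358]
0.03 [597.1 -65.6 284. ] [(50.0, 0.14, 2.2, 0.07), (55.0, 0.16, 2.25
[... 602 characters left out ...]
(55.0, 0.06, 2.41, 0.29), (60.0, 0.11, 2.46, 0.47), (65.0, 0.17, 2.5, 0.66), (70.0, 0.25, 2.53, 0.87)]
1.01 [496.6 -61.6 261.8] [(50.0, 0.04, 2.41, 0.17), (55.0, 0.07, 2.45, 0.35), (60.0, 0.13, 2.5, 0.53), (65.0, 0.2, 2.54, 0.73), (70.0, 0.29, 2.57, 0.95)]
1.2 [481.7 -61.  246.4] [(50.0, 0.06, 2.45, 0.24), (55.0, 0.1, 2.49, 0.41), (60.0, 0.17, 2.54, 0.61), (65.0, 0.25, 2.58, 0.82), (70.0, 0.36, 2.61, 1.05)]
t 18.5 pos [493.414  60.516 143.089] q [ 0.186  0.294  2.402  3.686  0.277 -1.921] w 65.96958785024523 gf 0.0 F [ 0.125 -0.08  -1.056]
now: tilt 39.93 deg heading -0.0401
turn units [-0.025 -0.021 -0.021] | shift before turn [-0.024  0.004  3.014] | shift after turn [-0.018 -0.004  3.014]
```

Run:
```python
import cv2, numpy as np
a=cv2.imread("pics/raw3.png")[215:260,270:330]; b=cv2.imread("pics/top3.png")[165:225,290:350]
cv2.imwrite("pics/p3.png",np.hstack([cv2.resize(a,(600,450),interpolation=cv2.INTER_CUBIC)[:, :],cv2.resize(b,(200,200))[np.r_[0:200,[199]*250]]]))
```

```text
(no output)
```

View pics/p3.png

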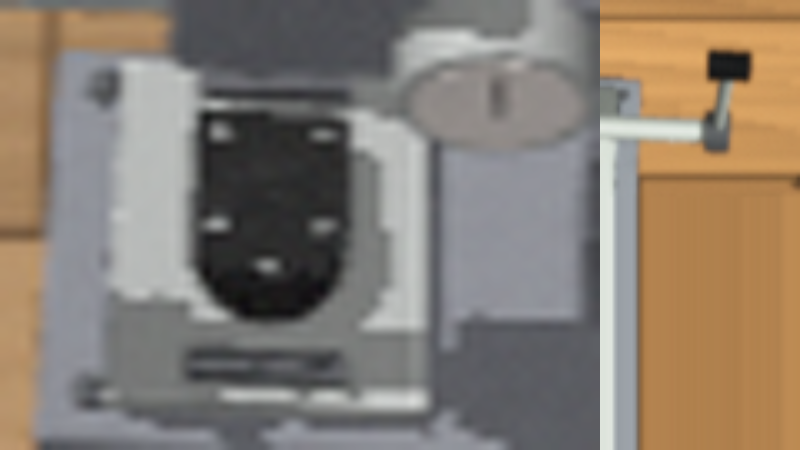

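The crop shows the heel at columns 197–350, between the front stop (203–350) and the back stop (187–343) and in line with them. It lies flat and is free. The lever is still up, knob at right-hand crop (728,65). Next is the lever.

```bash
python3 -m jog '[[0.4,0.1,-0.4,0,0.6,0,0.75],[0.4,0.3,-0.4,0,0.6,0,0.75],[0.4,0.4,-0.4,0,0.6,0,0.75],[0.4,0.4,-0.35,0,0.6,0,0.75],[0.4,0.4,-0.3,0,0.6,0,0.75],[0.4,0.4,-0.25,0,0,0,0.75],[0.4,0.4,-0.25,0,0,0,0.75],[0.4,0.4,-0.25,0,0,0,0.75],[0,0,0,0,0,0,0.75]]'; python3 plan.py 531 -63 325 -0.04 58
python3 - <<'E'
from h import *
# knob refinement: dark blob centroid in top3 and raw3 vs prediction
for n,f,b in (("top","pics/top3.png",(318,172,20,24)),("scene","pics/scene0.png",(238,190,20,18))):
    im=cv2.imread(f); m=darkmask(im,b,60); y,x=np.nonzero(m); print(n,x.mean()/8+b[0]-.5,y.mean()/8+b[1]-.5,proj(n,[597.1,-65.6,284]))
E
```

```text
t: 19.4
ee_pos: [491.5, -48.2, 304.4]
orientation: [2.733, -0.056, 1.517]
ft_force: [-0.5, -0.7, -0.2]
width: 65.8
grasp_force: 0.0
t 19.4 pos [491.481 -48.245 304.435] q [-0.219 -0.08   2.464  2.575  0.291 -1.116] w 65.83901101469084 gf 0.0 F [-0.459 -0.72  -0.187]
now: tilt 58.05 deg heading -0.0389
turn units [-0.03  -0.009 -0.028] | shift before turn [0.967 0.328 0.577] | shift after turn [0.967 0.329 0.577]
top 328.10362582208376 184.39284787123572 [[327.807 184.276]]
scene 247.4361717719478 199.08953173091015 [[247.749 198.879]]
```

```bash
python3 -m jog '[[0.48,0.164,0.29,0,0,0,0.75],[0.48,0.164,0.29,0,0,0,0.75],[0,0,0,0,0,0,0.75],[0,0,0,0,0,0,0.75]]'; python3 plan.py 607.3 -66 277.6 -0.04 58
```

```text
t: 19.8
ee_pos: [529.4, -60.9, 321.1]
orientation: [2.74, -0.056, 1.511]
ft_force: [-1.1, 0.5, 0.0]
width: 65.8
grasp_force: 0.0
t 19.8 pos [529.411 -60.911 321.102] q [-0.236 -0.05   2.374  2.379  0.249 -0.925] w 65.79149843759245 gf 0.0 F [-1.125  0.546  0.02 ]
now: tilt 57.75 deg heading -0.0375
turn units [-0.053  0.043 -0.039] | shift before turn [0.122 0.061 2.23 ] | shift after turn [0.111 0.049 2.231]
```

```bash
python3 -m jog '[[0.03,0.015,0.45,0,0,0,0.75],[0.03,0.015,0.5,0,0,0,0.75],[0.03,0.015,0.5,0,0,0,0.75],[0.03,0.015,0.5,0,0,0,0.75],[0,0,0.28,0,0,0,0.75],[0,0,0,0,0,0,0.75],[0,0,0,0,0,0,0.5],[0,0,0,0,0,0,0.35],[0,0,0,0,0,0,0.2],[0,0,0,0,0,0,0],[0,0,0,0,0,0,0],[0,0,0,0,0,0,0]]'; python3 plan.py 607.3 -66 277.6 -0.04 58
```

```text
t: 21.0
ee_pos: [607.7, -65.9, 280.1]
orientation: [2.736, -0.053, 1.516]
ft_force: [-2.9, 5.2, 3.0]
width: 29.5
grasp_force: 30.0
t 21.0 pos [607.654 -65.925 280.092] q [-0.198  0.177  2.27   2.711  0.341 -1.244] w 29.46130358910115 gf 30.00085562467575 F [-2.894  5.197  3.047]
now: tilt 57.96 deg heading -0.0361
turn units [-0.057  0.006 -0.02 ] | shift before turn [-0.057  0.003  0.026] | shift after turn [-0.057  0.002  0.026]
```

The knob is pinched (29.5 mm between the fingers). I'll compute the arc in tool axes.

```bash
cat > rows.py <<'E'
import sys; from h import *
t0,t1,n=float(sys.argv[1]),float(sys.argv[2]),int(sys.argv[3])
R0=R.from_rotvec(ctrl.get_obs()["orientation"]); K=lambda th: rz(-.04)@np.array([110*np.sin(.3-th),-122,138+110*np.cos(.3-th)])
C=np.round(np.array([R0.inv().apply(K(t)-K(t0))/40 for t in np.linspace(t0,t1,n+1)]),2)
print([r.round(2).tolist() for r in np.diff(C,axis=0)], K(t1)-K(t0))
E
python3 rows.py 0.03 1.17 20
```

```text
[[-0.05, -0.0, -0.15], [-0.06, 0.0, -0.14], [-0.06, 0.0, -0.15], [-0.08, 0.0, -0.14], [-0.08, 0.0, -0.13], [-0.09, 0.0, -0.13], [-0.09, 0.0, -0.12], [-0.1, -0.01, -0.12], [-0.11, 0.0, -0.11], [-0.12, 0.0, -0.11], [-0.12, 0.0, -0.1], [-0.13, 0.0, -0.09], [-0.13, 0.0, -0.08], [-0.14, 0.0, -0.08], [-0.14, 0.0, -0.07], [-0.14, 0.0, -0.06], [-0.15, 0.0, -0.05], [-0.15, 0.0, -0.05], [-0.15, 0.0, -0.03], [-0.16, 0.0, -0.03]] [-113.326    4.535  -35.084]
```

```bash
python3 -m jog '[[-0.05,0,-0.15,0,0,0,0],[-0.06,0,-0.14,0,0,0,0],[-0.06,0,-0.15,0,0,0,0],[-0.08,0,-0.14,0,0,0,0],[-0.08,0,-0.13,0,0,0,0],[-0.09,0,-0.13,0,0,0,0],[-0.09,0,-0.12,0,0,0,0],[-0.1,-0.01,-0.12,0,0,0,0],[-0.11,0,-0.11,0,0,0,0],[-0.12,0,-0.11,0,0,0,0]]'; python3 plan.py 494.3 -61.4 245 -0.04 58
```

```text
t: 22.0
ee_pos: [547.0, -63.4, 280.1]
orientation: [2.734, -0.053, 1.519]
ft_force: [7.2, 4.2, -2.1]
width: 29.8
grasp_force: 30.0
t 22.0 pos [546.984 -63.429 280.139] q [-0.231  0.091  2.386  2.671  0.378 -1.229] w 29.818196551282593 gf 29.991148710250854 F [ 7.179  4.203 -2.13 ]
now: tilt 58.10 deg heading -0.0360
turn units [-0.057 -0.016 -0.02 ] | shift before turn [-1.442  0.001 -0.655] | shift after turn [-1.443  0.002 -0.652]
```

Forces are normal (about 7 N). Continuing.

```bash
python3 -m jog '[[-0.12,0,-0.1,0,0,0,0],[-0.13,0,-0.09,0,0,0,0],[-0.13,0,-0.08,0,0,0,0],[-0.14,0,-0.08,0,0,0,0],[-0.14,0,-0.07,0,0,0,0],[-0.14,0,-0.06,0,0,0,0],[-0.15,0,-0.05,0,0,0,0],[-0.15,0,-0.05,0,0,0,0],[-0.15,0,-0.03,0,0,0,0],[-0.16,0,-0.03,0,0,0,0],[0,0,0,0,0,0,0],[0,0,0,0,0,0,0]]'; python3 plan.py 494.3 -61.4 245 -0.04 58; python3 rows.py 1.17 1.21 1
```

```text
t: 23.2
ee_pos: [495.3, -61.3, 247.0]
orientation: [2.732, -0.053, 1.523]
ft_force: [-8.0, 3.1, 12.7]
width: 29.5
grasp_force: 30.0
t 23.2 pos [495.285 -61.285 246.972] q [-0.273  0.124  2.51   2.733  0.533 -1.335] w 29.53100885733757 gf 30.004306733608246 F [-8.034  3.131 12.704]
now: tilt 58.28 deg heading -0.0362
turn units [-0.057 -0.047 -0.023] | shift before turn [-0.055  0.004  0.005] | shift after turn [-0.055  0.004  0.005]
[[-0.11, 0.0, -0.01]] [-2.767  0.111 -3.419]
```

```bash
python3 -m jog '[[-0.06,0,-0.01,0,0,0,0],[-0.06,0,-0.02,0,0,0,0],[0,0,0,0,0,0,0],[0,0,0,0,0,0,0]]'; python3 -m jog '[[-0.05,0,-0.01,0,0,0,0],[0,0,0,0,0,0,0],[0,0,0,0,0,0,0]]'
python3 - <<'E'
from h import *
p=ctrl.get_obs()["ee_pos"]; print(proj("scene",p))
im=optics.get_image("scene"); cv2.imwrite("pics/e.png",cv2.resize(im[170:270,225:355,::-1],None,fx=6,fy=6,interpolation=cv2.INTER_CUBIC))
E
```

```text
t: 23.6
ee_pos: [492.2, -61.2, 243.6]
orientation: [2.732, -0.053, 1.523]
ft_force: [-1.6, 4.8, 9.2]
width: 29.2
grasp_force: 30.0
t: 23.9
ee_pos: [490.9, -61.1, 242.1]
orientation: [2.732, -0.052, 1.523]
ft_force: [-1.0, 5.1, 9.4]
width: 29.6
grasp_force: 30.0
[[252.728 173.094]]
```

View pics/e.png

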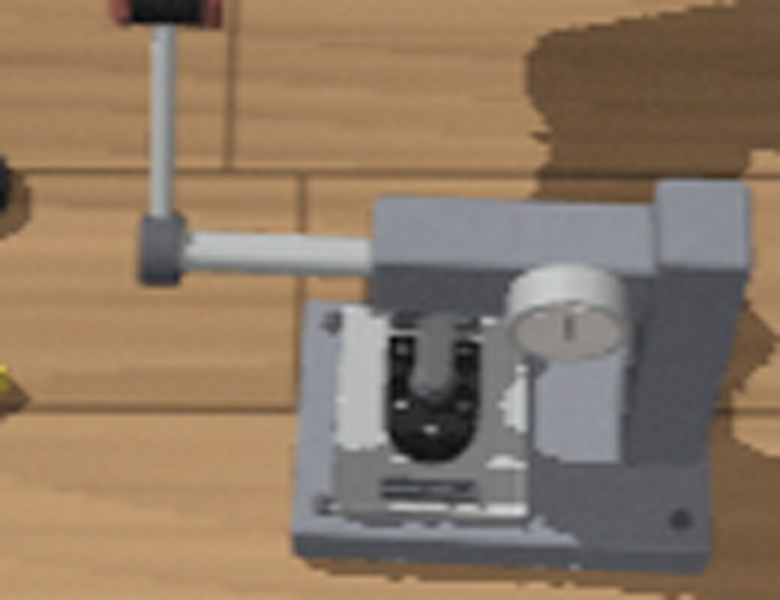

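The crop shows the foot resting on the heel (foot at (435,385)) and the lever pulled over towards the robot. I'll press on to find the end stop.

```bash
python3 -m jog '[[-0.06,0,0,0,0,0,0],[0,0,0,0,0,0,0],[0,0,0,0,0,0,0]]'; python3 -m jog '[[-0.06,0,0,0,0,0,0],[0,0,0,0,0,0,0],[0,0,0,0,0,0,0]]'
```

```text
t: 24.25
ee_pos: [489.3, -61.0, 240.1]
orientation: [2.732, -0.053, 1.523]
ft_force: [-5.4, 5.0, 11.9]
width: 29.6
grasp_force: 30.0
t: 24.55
ee_pos: [487.8, -61.0, 238.0]
orientation: [2.732, -0.053, 1.523]
ft_force: [-8.3, 5.0, 14.1]
width: 29.4
grasp_force: 30.0
```

```bash
python3 -m jog '[[-0.07,0,0.02,0,0,0,0],[-0.07,0,0.02,0,0,0,0],[0,0,0,0,0,0,0],[0,0,0,0,0,0,0]]'
python3 - <<'E'
from h import *
for th in (1.1,1.15,1.2):
    P=rz(-.04)@np.array([110*np.sin(.3-th),-122,138+110*np.cos(.3-th)])+[572.7,57.5,40]; print(th,P,proj("scene",P))
im=optics.get_image("scene")
b=(240,160,24,24); g=im[:,:,1].astype(int); print(g[162:186,248:258])
d=optics.masks_of("lever_knob","scene"); print([(x["conf"],x["extent"]) for x in d][:2])
E
```

```text
t: 24.95
ee_pos: [484.5, -60.7, 231.9]
orientation: [2.733, -0.055, 1.521]
ft_force: [-21.5, 1.7, 22.3]
width: 29.4
grasp_force: 30.0
1.1 [488.975 -61.247 254.638] [[252.423 169.581]]
1.15 [485.247 -61.098 250.598] [[252.642 169.361]]
1.2 [481.724 -60.957 246.377] [[252.856 169.25 ]]
[[115 137 139 138 139 139 141 142 141 141]
 [ 70  86  85  84  86  84  83  85  87  84]
 [118 143 142 142 143 143 142 142 141 140]
 [ 51  64  64  63  64  84  90  91  89  92]
 [ 32  34  37  36  30  29  36  38  31  33]
 [ 34  41  38  36  36  34  39  33  34  34]
 [ 41  40  36  39  39  33  38  39  39  30]
 [ 31  31  31  32  37  35  34  38  37  30]
 [ 29  27  34  30  30  30  30  31  34  29]
 [ 27  27  21  29  21  23  25  29  25  20]
 [ 24  26  20  26  20  27  21  22  19  25]
 [ 67  77  62  70 101  81  50  46  54  41]
 [111 126 119 158 170 142 115 118 123 122]
 [133 132 123 159 168 143 115 120 125 127]
 [134 133 143 166 168 141 122 130 136 134]
 [131 133 142 166 168 140 119 125 131 134]
 [127 128 147 168 166 138 118 125 128 129]
 [123 125 146 168 165 138 116 122 125 126]
 [123 124 146 168 165 138 109 119 126 126]
 [118 121 146 168 163 136 107 114 122 123]
 [126 127 146 167 164 136 109 118 127 124]
 [133 131 151 168 165 134 127 134 132 131]
 [133 134 152 169 162 134 130 136 134 134]
 [133 136 152 168 164 135 128 136 136 135]]
[(0.77, [252.9, 192.4, 14.5, 61.0])]
```

The commanded motion has gone about 12 mm past the stop position, so the pads are slipping on the knob with the lever at its end. I release, back off upwards and measure the lever from both cameras.

```bash
python3 -m jog '[[0,0,0,0,0,0,0.5],[0,0,0,0,0,0,0.6],[0,0,0,0,0,0,0.75],[0,0,0,0,0,0,0.75],[0,0,0,0,0,0,0.75],[0.2,0,-0.13,0,0,0,0.75],[0.35,0,-0.22,0,0,0,0.75],[0.35,0,-0.22,0,0,0,0.75],[0.35,0,-0.22,0,0,0,0.75],[0.35,0,-0.22,0,0,0,0.75],[0.35,0,-0.22,0,0,0,0.75],[0.35,0,-0.22,0,0,0,0.75],[0,0,0,0,0,0,0.75]]'
python3 - <<'E'
from h import *
im=optics.get_image("top"); s=optics.get_image("scene")
for th in (1.0,1.1,1.2):
    P=rz(-.04)@np.array([110*np.sin(.3-th),-122,138+110*np.cos(.3-th)])+[572.7,57.5,40]; print(th,proj("top",P),proj("scene",P))
cv2.imwrite("pics/f.png",np.hstack([cv2.resize(im[160:250,290:360,::-1],None,fx=5,fy=5,interpolation=cv2.INTER_CUBIC),cv2.resize(s[160:250,230:310,::-1],None,fx=5,fy=5,interpolation=cv2.INTER_CUBIC)]))
E
```

```text
t: 26.35
ee_pos: [485.7, -61.9, 340.8]
orientation: [2.733, -0.053, 1.519]
ft_force: [0.1, -1.2, 0.7]
width: 65.6
grasp_force: 0.0
1.0 [[325.705 228.251]] [[251.972 170.352]]
1.1 [[325.366 231.959]] [[252.423 169.581]]
1.2 [[325.019 235.314]] [[252.856 169.25 ]]
```

View pics/f.png

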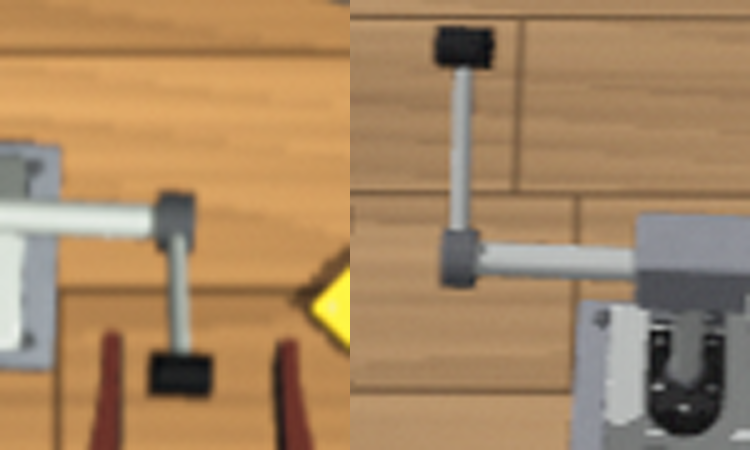

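The crop shows the knob free at top (325.6,234.6), where 1.2 rad predicts (325.0,235.3) and 1.1 gives row 232.0. The foot is on the heel, which has not moved. One precise number check, and then I hand in.

Run:
```python
from h import *
im=optics.get_image("top"); b=(315,226,20,18); m=darkmask(im,b,60); y,x=np.nonzero(m); print("knob",x.mean()/8+b[0]-.5,y.mean()/8+b[1]-.5)
s=optics.get_image("scene").max(2).astype(int); r=cv2.imread("pics/raw3.png").max(2).astype(int)
for c in (291,303): print(c,s[222:250,c],r[222:250,c],sep="\n")
print(s[240,284:310],r[240,284:310],sep="\n")
```

```text
knob 325.5406531723082 234.36692039462494
291
[104 108  62 173  35  61  84  33  26  32  29  30  26  40  77 157  49  43
  46  40  36  24  41  91 188 122 123  97]
[106 106  63 175  47 104 129  43  46  45  46  46  49  52  79 155  45  46
  43  40  38  25  56 121 187 122 122  98]
303
[ 70  63  57  89 104  32  54  24  29  23  29  29  29  30  29  55  37  28
  41  33  47  64 105 125 125 125 125 124]
[ 91 105  60  90 112  46  90  45  47  43  48  47  49  46  48  89  51  47
  42  31  44  62 105 124 125 125 125 125]
[186 186 186 186 153  83  43  46  42  47  46  46  52  49  40  45  46  42
  47  41  85 117 126 125 126 126]
[186 186 186 186 155  85  43  43  45  45  44  43  48  47  45  46  44  46
  42  42  86 116 123 124 126 171]
```

```bash
python3 -c "
from workcell import ctrl; print(ctrl.close_job())"
```

```text
the job is handed in; nothing more can be done
None
```

The job is handed in, but no verdict came back: by the camera images the heel lies flat and centred on the plate, the foot is down on it, the lever reads about 1.17 of 1.2 rad, and the robot was clear of everything.

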